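Bolt the blank into its jig and bring the lamp over it

TASK

Get the wooden blank ready for filing. First slide the steel bolt of the jig fully home, across the blank and into its keeper; then swing the stiff-jointed bench lamp round so that its round head stays centred above the middle of the blank. Leave the blank lying in its jig and do not disturb the other things on the bench.

Things in the scene. Friction and masses are not known exactly. Their poses are not given: they have to be found in the camera images.
- jig: Holding jig, fixed (place varies): plywood board 150 x 270 x 18 mm with two wooden saddles under the blank and a dark steel barrel bolt. Origin: bench surface under the blank's place; x along the blank, y towards the barrel, z up. Board y -70 to +200 mm. Barrel (34 mm wide, slotted, top 75 mm high) at x = 0, y +30 to +190 mm; keeper (34 mm wide, top 75 mm) at x = 0, y -28 to -58 mm.
- bolt (a joint): Travel of the bolt in m: 0 fully withdrawn, 0.08 fully home in the keeper (its tip enters the keeper at about 0.064). Growing values move it along the jig's -y axis. It starts withdrawn or nearly so. Sliding friction about 3 N; it stays where it is left.
- bolt_knob (a point): Grip point of the bolt's knob, an upright round steel pin 16 mm in diameter that rises out of the barrel's slot to 125 mm above the bench. The point is on its axis, 105 mm above the bench (30 mm above the barrel). At bolt travel 0 it is at jig y = +142 mm, fully home at +62 mm.
- blank: The work: a loose pale wooden bow blank, 340 mm long, 36 mm wide, 22 mm thick in the middle, about 0.22 kg, lying along the jig's x axis in the two saddles, underside 30 mm above the bench. The home bolt passes 4 mm above it. Origin: the middle of its underside; x along it, z up.
- jig_mid (a point): The point of the jig where the middle of the blank's underside rests, 30 mm above the bench.
- lamp_head: The lamp's round head, a dark shallow cone 110 mm across, 32 mm tall. Origin: centre of its underside, 172 mm above the bench; z up. A fixed foot at the far right (disc 110 mm, column 195 mm tall, place varies) carries two level links, 20 mm square, 270 mm between pivots, at 199 to 219 and 225 to 245 mm height, on stiff upright pivots (0.5 and 0.35 N m, stay where left); the head is at the end.
- lamp_handle (a point): The grip point on the lamp head's handle: an upright round black post 22 mm in diameter that rises above the end of the upper link, from 252 to 305 mm above the bench. The point lies on its axis at 283 mm. The handle and head swivel freely under the link's end, so a gripper may hold its own orientation as the links follow.
- stain_jar: A bystander: a jar 66 mm in diameter, 85 mm tall. Origin: centre of its underside.
- offcut: A bystander: a wooden offcut 110 x 50 x 35 mm. Origin: centre of its underside.
- mallet: A bystander: a hammer lying along its x axis. Origin: on the bench under its middle.
- driver: A bystander: a screwdriver lying along its x axis. Origin: on the bench under its middle.

How it is judged:
By the outcome, as a careful person would: the job done as asked, in the order asked, and still so for the second after the job is handed in, with the robot touching nothing.
It also fails if it takes over 54 s, if anything falls off the work surface, if the arm or the gripper's body presses on something with over 40 N, if the wrist force passes 120 N, or if a joint passes its speed limit or range.

ROBOT

A 6-joint arm with a two-finger parallel gripper is mounted at the origin on the work surface. World frame = base frame: x ahead of the robot, y to its left, z up, the work surface at z = 0. Lengths are in m, angles in rad, forces in N, time in s.
With the tool pointing down it reaches from about 0.25 to 0.725 m from the base axis. Payload 4 kg.
Tool frame: the origin (TCP) lies midway between the tips of the shut fingers; the grasp point (between the pads) lies 19 mm behind it; z points along the fingers, y is the line along which they close (so a half turn about z gives the same grasp; the last joint's range is limited). The gripper opens to 85 mm and grips with 20 to 120 N. Pads are 22 mm wide; open, the fingers measure 114 mm over their backs; the gripper's body (76 mm by 85 mm) begins 54 mm behind the grasp point. The pads swing forward as they close: fully open they stand 13 mm farther back than shut.
Start: joints at [1.28, 0.241, 0.005, 1.335, 0, 1.571], TCP at [0.143, 0.479, 0.231] pointing down, gripper open.
Joint ranges: [-2.72, 2.72], [-1.05, 1.87], [-1.09, 1.28], [-1.99, 2.15], [-1.42, 1.44], [-3.14, 3.14]. Speed limits (rad/s): [2.79, 2.79, 3.14, 3.14, 3.14, 3.14].

INTERFACE

Orientations are given as a rotation vector (axis times angle).
In Python, from rig import bot gives the robot as it stands. The module is installed in compiled form; this text tells all that it offers.
- The arm moves only by the tool jog_arm, never from a script. Its argument "increments" is a list that holds one entry, the list of rows, each a list of 7 numbers: the shift along the tool's x, y, z in mm, then the turn, a rotation vector about the tool's x, y, z in degrees, then the opening, from 0 (shut) to 1 (fully open). A call has 1 to 8 rows; each row is the pose to reach, as a shift and turn from the pose commanded when the call began, along the tool's axes at that moment; what a row does not reach only later rows make up. A row lasts 1/8 s, in which the tool goes at most 62.5 mm and 10.7 degrees, less where a joint would pass 70% of its speed; a pose out of reach is approached as far as the arm can. A call with a gripper value outside its range is refused whole. The fingers move at their own pace and stop on an object; "newtons" is the grip in N (left out, the last holds). Time passes only in rows, so rows that repeat a pose let the fingers close. It gives the time, the measured TCP pose, the force, the opening and the grip force at its end, in the units of the state.
- bot.get_state(): the state, without advancing time (a new reading comes with each control period).
- bot.read_camera(name): name is "scene" or "side" or "wrist"; returns the picture (420x560x3 uint8, blue, green, red); there is no depth.
- bot.camera_model(name): a dict with "mtx" (3x3 intrinsics, pixels), "k1" (the pictures are not rectified: a ray, as slopes to the right and down, at radius r is drawn at 1 + k1 r^2 times it, then the intrinsics apply), "origin" and "attitude" of the camera in the world; the wrist camera has in their place "tool_from_camera" (4x4, takes a point from camera to tool coordinates, whose origin is the TCP and whose axes are the flange's). Camera axes: x right, y up, looking along -z (the intrinsics and any distortion apply to the point x, -y, -z); pixel columns grow to the right and rows downward; lengths in m; the calibration is good to about 2 mm. A picture is of the moment at which its call begins: read the wrist's pose just before it. camera_model takes no time and is no camera call.
- bot.close_job(): hands the job in; it is judged then, once.
The state is a dict: "t": time; "joint_pos": joint angles; "qd": joint speeds; "tau": joint torques, N m; "tcp_pos": TCP position; "orientation": TCP orientation; "ft_force": force on the tool from outside, world axes, zero at the start; "torque": the same for the moment, N m; "width": finger opening in m; "grasp_force": force on a finger pad.
Only numpy, scipy, OpenCV 4.12 (cv2) and the standard library are available. Lean on these libraries where they do the work, as an engineer would, in place of code of your own. Each camera call takes 0.05 s, during which the arm holds its last target. There are 200 camera calls.

## Working session

There is one attempt and no reset: what is moved stays moved. The work goes in short steps, Python scripts to look and compute and a tool call to move; the robot and the scene stay as the last step left them, time stands still between calls to the robot, and variables do not carry over. Pictures are saved under pics/ and viewed, at most 10 in all, crops included, and the job is handed in when it is done.

Besides the shell and the picture viewer there is one more tool, called as a command line: name --argument value ..., lists and objects as JSON in quotes. jog_arm: Moves the arm, as the interface text tells. Its arguments: {"type":"object","properties":{"increments":{"type":"array","items":{"type":"array","items":{"type":"array","items":{"type":"number"}}}},"newtons":{"type":"number"}},"required":["increments"]}

```bash
mkdir -p pics; cat > h.py <<'E'
import numpy as np, cv2
from scipy.spatial.transform import Rotation as R
from rig import bot
def cam(name,st=None):
    m=bot.camera_model(name); K=np.array(m["mtx"]);k1=m["k1"]
    if "tool_from_camera" in m:
        T=np.array(m["tool_from_camera"]); Rt=R.from_rotvec(st["orientation"]).as_matrix()
        A=Rt@T[:3,:3]; o=Rt@T[:3,3]+np.array(st["tcp_pos"])
    else:
        o=np.array(m["origin"]);A=np.array(m["attitude"])
        if A.shape!=(3,3): A=R.from_rotvec(A).as_matrix()
    return K,k1,o,A
def ray(c,u,v):
    K,k1,o,A=c
    p=cv2.undistortPoints(np.array([[[u,v]]],float),K,np.array([k1,0,0,0,0.]))[0,0]
    # cv2 model: x*(1+k1 r^2)
    d=A@np.array([p[0],-p[1],-1]); return o,d/np.linalg.norm(d)
def proj(c,P):
    K,k1,o,A=c; q=A.T@(np.array(P)-o); x=q[0]/-q[2];y=-q[1]/-q[2]; s=1+k1*(x*x+y*y)
    return (K@[x*s,y*s,1])[:2]
def tri(rs):
    M=np.zeros((3,3));b=np.zeros(3)
    for o,d in rs:
        Q=np.eye(3)-np.outer(d,d);M+=Q;b+=Q@o
    p=np.linalg.solve(M,b); return p,[np.linalg.norm((np.eye(3)-np.outer(d,d))@(p-o)) for o,d in rs]
def atz(c,u,v,z):
    o,d=ray(c,u,v); return o+d*(z-o[2])/d[2]
E
python3 - <<'E'
from h import *
for n in["scene","side"]:
    m=bot.camera_model(n);print(m)
    im=bot.read_camera(n);cv2.imwrite(f"pics/{n}0_raw.png",im)
    cv2.imwrite(f"pics/{n}0.png",cv2.resize(im,(800,600),interpolation=cv2.INTER_CUBIC))
print(bot.camera_model("wrist"));print(bot.get_state())
E
```

```text
{'mtx': array([[381.54332764,   0.        , 279.30488404],
       [  0.        , 381.54332764, 205.23364867],
       [  0.        ,   0.        ,   1.        ]]), 'k1': -0.04786742697250492, 'origin': array([ 1.14543569, -0.52723965,  0.80769889]), 'attitude': array([0.8381167 , 0.41064533, 0.83742217])}
{'mtx': array([[502.18582785,   0.        , 285.77850715],
       [  0.        , 502.18582785, 214.55637683],
       [  0.        ,   0.        ,   1.        ]]), 'k1': -0.10959560037786488, 'origin': array([ 0.21943807, -0.9155656 ,  0.67908385]), 'attitude': array([ 1.05555014, -0.17206184, -0.30123137])}
{'mtx': array([[335.56918469,   0.        , 282.88506115],
       [  0.        , 335.56918469, 205.22729016],
       [  0.        ,   0.        ,   1.        ]]), 'k1': 0.009057684710041852, 'tool_from_camera': array([[-6.84603403e-04,  9.50881633e-01,  3.09553954e-01,
         7.93700254e-02],
       [ 9.99999729e-01,  5.66727454e-04,  4.70717586e-04,
         5.38617922e-04],
       [ 2.72163983e-04,  3.09554192e-01, -9.50881763e-01,
        -1.42239004e-01],
       [ 0.00000000e+00,  0.00000000e+00,  0.00000000e+00,
         1.00000000e+00]])}
{'t': 0.1, 'joint_pos': array([ 1.27996053e+00,  2.41376836e-01,  3.84407813e-03,  1.33525933e+00,
       -2.30227111e-05,  1.57079910e+00]), 'qd': array([-0.00159707, -0.00163921,  0.00541333, -0.00080405, -0.00142059,
       -0.0002967 ]), 'tau': array([-1.37782949e-04, -3.73137689e+01,  2.53009969e+01,  1.08585006e-02,
       -5.14534906e-05, -6.52049977e-06]), 'tcp_pos': array([0.14321188, 0.47842791, 0.23047678]), 'orientation': array([-4.55200857e-01, -3.10816876e+00,  3.10682015e-03]), 'ft_force': array([ 0.44112985, -0.63837628,  0.24586078]), 'torque': array([ 0.00365789, -0.00193184,  0.05018119]), 'grasp_force': 0.0, 'width': 0.08569314001297659}
```

View pics/scene0.png

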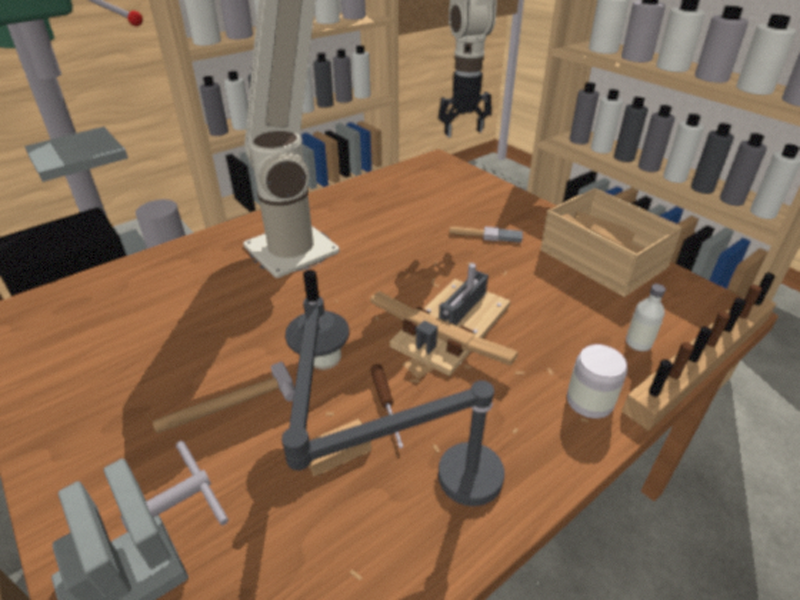

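View pics/side0.png

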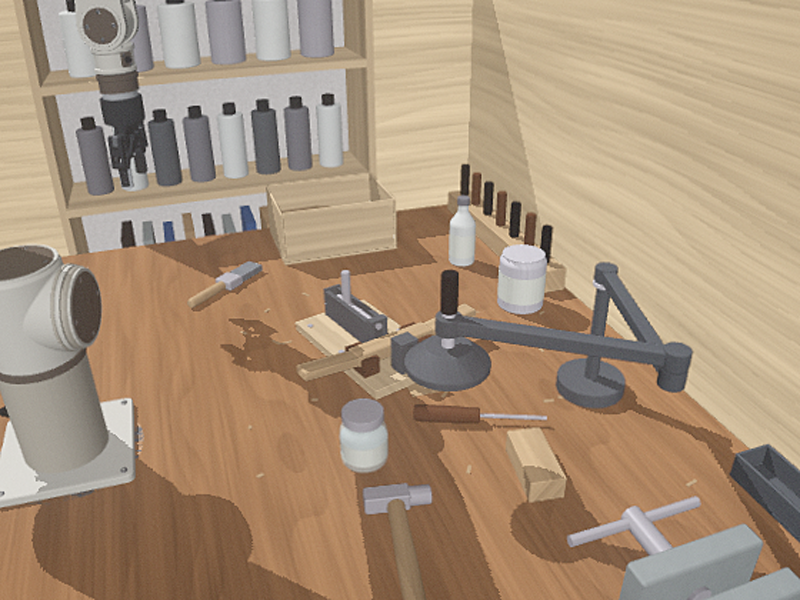

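The scene view (800 px wide) shows the knob at about (471,268), the keeper at (427,335), the lamp handle at (311,285), the elbow at (298,445) and the foot column at (482,392). In the side view the knob is at (346,275), the handle at (450,285), the elbow at (675,365) and the column top at (606,270). I'll enlarge both views to read these more closely.

```bash
python3 - <<'E'
from h import *
def crop(n,x0,y0,w,h,s):
    im=cv2.imread(f"pics/{n}0_raw.png")[y0:y0+h,x0:x0+w]
    im=cv2.resize(im,None,fx=s,fy=s,interpolation=cv2.INTER_CUBIC)
    for i in range(0,w,20):
        cv2.line(im,(i*s,0),(i*s,6),(0,0,255),1);cv2.putText(im,str(x0+i),(i*s,16),0,.35,(0,0,255),1)
    for i in range(0,h,20):
        cv2.line(im,(0,i*s),(6,i*s),(0,0,255),1);cv2.putText(im,str(y0+i),(8,i*s+4),0,.35,(0,0,255),1)
    cv2.imwrite(f"pics/{n}0_crop.png",im)
crop("scene",190,170,200,150,4)
crop("side",200,175,200,120,4)
E
```

```text
(no output)
```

View pics/scene0_crop.png

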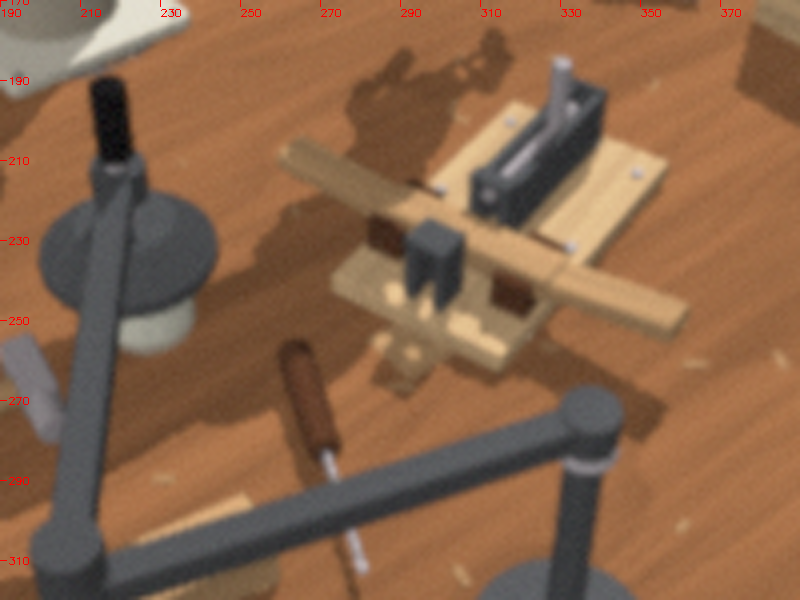

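View pics/side0_crop.png

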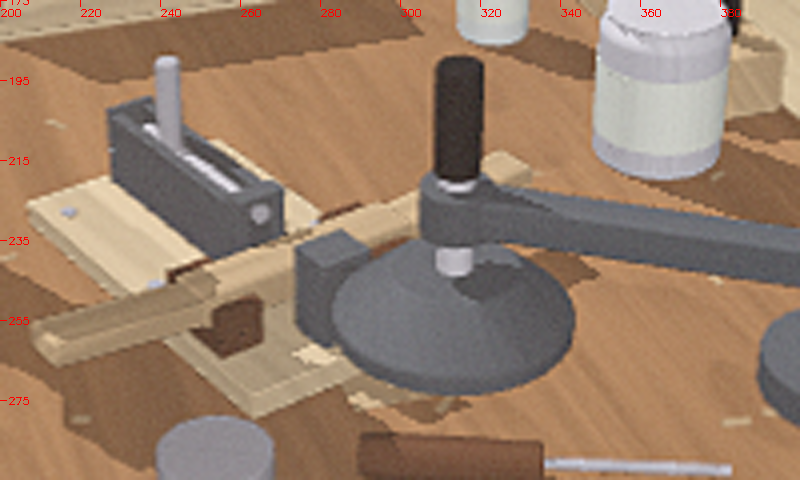

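```bash
python3 - <<'E'
from h import *
np.set_printoptions(precision=4,suppress=True)
s,d=cam("scene"),cam("side")
P={}
for n,a,b in[("knobtop .125",(330.5,185.2),(241.8,190)),("handletop .305",(216.8,191),(315,190.5)),("handlebot .252",(219,210),(314.5,220)),
 ("keeper top .075",(299,229),(283,237)),("col",(337.5,270),(424.2,187.6)),("elbow",(206.8,305),(472.5,246.4)),
 ]:
    p,e=tri([ray(s,*a),ray(d,*b)]);P[n]=p;print(n,p,np.array(e)*1e3)
print("scene board corners z.018");C=[atz(s,*q,.018) for q in[(319.5,196),(356.7,210.8),(314.5,260),(273.3,240)]]
for c in C:print(c)
print([np.linalg.norm(C[i]-C[(i+1)%4]) for i in range(4)])
print("side corners",atz(d,207,227.5,.018),atz(d,264.2,275.8,.018))
k=P["knobtop .125"];q=P["keeper top .075"];u=(k-q)[:2];print("knob-keeper dist",np.linalg.norm(u),"yaw of jig y",np.degrees(np.arctan2(u[1],u[0])))
for i,j in((3,0),(2,1)):
    v=(C[j]-C[i])[:2];print(np.degrees(np.arctan2(v[1],v[0])))
v=(C[1]-C[0])[:2];print(np.degrees(np.arctan2(v[1],v[0])))
print("blank ends", atz(s,265,206.7,.05),atz(s,359,247.5,.05))
print("jar top (side)",atz(d,0.7*363,.7*412,.085),"head",atz(d,313,255,.18))
print("offcut",atz(d,.7*533,.7*450,.035),"jar2",atz(d,.7*522,.7*258,.085),atz(s,.7*598,.7*362,.085))
print("col base disc",atz(s,.7*471,.7*470,.02),"mallet head", atz(d,.7*398,.7*490,.03))
E
```

```text
knobtop .125 [0.4809 0.1959 0.1219] [0.8852 0.8852]
handletop .305 [ 0.5124 -0.2098  0.3029] [0.0422 0.0422]
handlebot .252 [ 0.512  -0.2106  0.2469] [0.8937 0.8937]
keeper top .075 [0.5324 0.0248 0.0713] [0.5126 0.5126]
col [ 0.8025 -0.1092  0.2187] [3.1983 3.1983]
elbow [ 0.7275 -0.3681  0.2411] [1.3653 1.3653]
scene board corners z.018
[0.4019 0.2317 0.018 ]
[0.5377 0.272  0.018 ]
[0.6149 0.0141 0.018 ]
[ 0.4771 -0.0272  0.018 ]
[np.float64(0.14160148502891526), np.float64(0.26926127648179665), np.float64(0.14382053080087553), np.float64(0.26959401683655304)]
side corners [0.388  0.2165 0.018 ] [ 0.4673 -0.0365  0.018 ]
knob-keeper dist 0.17872137372764163 yaw of jig y 106.75431981555667
106.19611177329645
106.66781410977565
16.52591931372501
blank ends [0.3654 0.0258 0.05  ] [0.679  0.1227 0.05  ]
jar top (side) [ 0.4117 -0.1588  0.085 ] head [ 0.5074 -0.2204  0.18  ]
offcut [ 0.6237 -0.2547  0.035 ] jar2 [0.8379 0.2105 0.085 ] [0.8149 0.1998 0.085 ]
col base disc [ 0.8051 -0.1106  0.02  ] mallet head [ 0.4269 -0.2618  0.03  ]
```

jog_arm --increments '[[[-51,-22,4,0,0,-4,1],[-102,-44,8,0,0,-8,1],[-152,-66,12,0,0,-12.5,1],[-203,-88,16,0,0,-17,1],[-253,-110,20,0,0,-21,1],[-304,-133,24,0,0,-25,1],[-354,-155,28,0,0,-29,1],[-405,-177,31,0,0,-33,1]]]'

```text
t: 1.1
tcp_pos: [0.4815, 0.1919, 0.1998]
orientation: [0.45, -3.108, -0.0]
ft_force: [1.4, 2.0, 0.7]
width: 0.0853
grasp_force: 0.0
```

jog_arm --increments '[[[0,0,0,0,0,0,1],[0,0,0,0,0,0,1]]]'

```text
t: 1.35
tcp_pos: [0.48, 0.1931, 0.1997]
orientation: [0.445, -3.108, -0.0]
ft_force: [-1.0, -0.3, -0.1]
width: 0.0854
grasp_force: 0.0
```

```bash
python3 - <<'E'
from h import *
import json
st=bot.get_state();im=bot.read_camera("wrist");np.set_printoptions(precision=4,suppress=True)
json.dump({k:np.array(st[k]).tolist() for k in("orientation","tcp_pos")},open("w1.json","w"))
print(st["tcp_pos"],R.from_rotvec(st["orientation"]).as_matrix(),st["joint_pos"])
cv2.imwrite("pics/w1_raw.png",im);im=cv2.resize(im,(800,600),interpolation=cv2.INTER_CUBIC)
cv2.imwrite("pics/w1.png",im);c=cam("wrist",st)
for P in[(.4809,.1959,.125),(.5324,.0248,.075),(.522,.066,.052)]:print(P,proj(c,P)/.7)
E
```

```text
[0.48   0.1931 0.1997] [[-0.9599 -0.2803 -0.0018]
 [-0.2803  0.9599 -0.0002]
 [ 0.0018  0.0003 -1.    ]] [ 0.3822  0.2919 -0.0094  1.2712  0.0004  0.0981]
(0.4809, 0.1959, 0.125) [408.3628 313.4157]
(0.5324, 0.0248, 0.075) [100.0561 286.0872]
(0.522, 0.066, 0.052) [190.6695 277.7043]
```

View pics/w1.png

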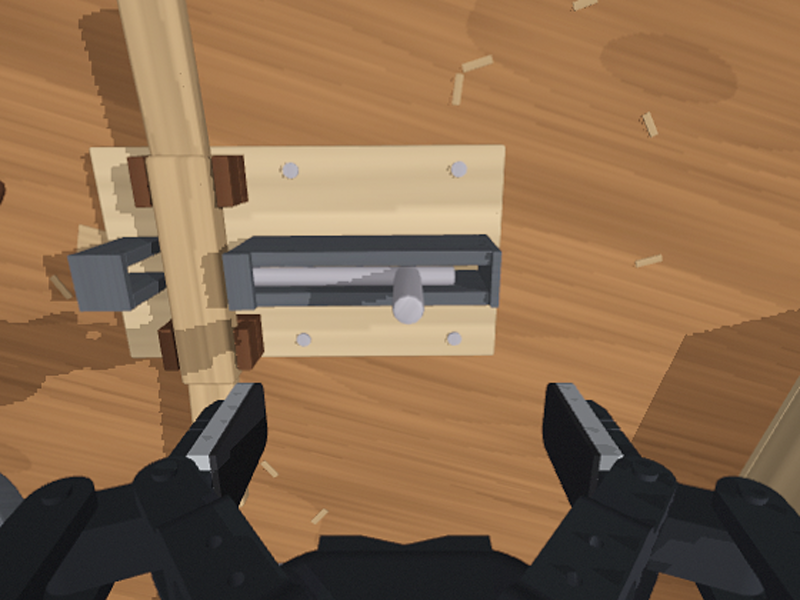

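The wrist view shows the knob top at (408,309) and the keeper top centred at (100,281). The board edges are level in the picture, so the tool is aligned with the jig.

```bash
python3 - <<'E'
from h import *
import json
np.set_printoptions(precision=4,suppress=True)
st=json.load(open("w1.json"));c=cam("wrist",st);f=lambda u,v,z:atz(c,u*.7,v*.7,z)
k=f(408,309,.125);q=f(100,281,.075);print("knob",k,"keeper",q)
C=[f(90,148,.018),f(503,146,.018),f(494,354,.018),f(132,356,.018)]
print(np.array(C),[np.linalg.norm(C[i]-C[(i+1)%4]) for i in range(4)])
cc=sum(C)/4;y=(k-q)[:2];print(np.linalg.norm(y));y/=np.linalg.norm(y);print("yaw",np.degrees(np.arctan2(y[1],y[0])),[np.degrees(np.arctan2(*(C[i]-C[j])[1::-1])) for i,j in((1,0),(2,3))])
print("origin from keeper",q[:2]+.043*y,"board",cc[:2]-.065*y, "blank mid along edges", f(188,157,.052),f(0.5*(190+236),384,.052))
p,e=tri([ray(c,408*.7,309*.7),ray(cam("scene"),330.5,185.2),ray(cam("side"),241.8,190)]);print("knob 3view",p,np.array(e)*1e3)
Rt=R.from_rotvec(st["orientation"]).as_matrix();print("tool shift",Rt.T@(k-np.array(st["tcp_pos"]))*1e3)
E
```

```text
knob [0.4788 0.1951 0.125 ] keeper [0.5293 0.0245 0.075 ]
[[ 0.4671 -0.0212  0.018 ]
 [ 0.3911  0.234   0.018 ]
 [ 0.5317  0.2778  0.018 ]
 [ 0.6081  0.0211  0.018 ]] [np.float64(0.26631002916432245), np.float64(0.14720147787273996), np.float64(0.2678537723103934), np.float64(0.1471877213687152)]
0.17792928222896762
yaw 106.49053581694592 [np.float64(106.5719417143735), np.float64(106.57144525367707)]
origin from keeper [0.5171 0.0657] board [0.5179 0.0656] blank mid along edges [0.4496 0.0538 0.052 ] [0.5924 0.0916 0.052 ]
knob 3view [0.4805 0.1957 0.1217] [0.6659 1.0157 0.8945]
tool shift [ 0.4865  2.224  74.7023]
```

jog_arm --increments '[[[0.5,2,40,0,0,0,1],[0.5,2,80,0,0,0,1],[0.5,2,113,0,0,0,1],[0.5,2,113,0,0,0,0.6],[0.5,2,113,0,0,0,0],[0.5,2,113,0,0,0,0],[0.5,2,113,0,0,0,0],[0.5,2,113,0,0,0,0]]]' --newtons 40

```text
t: 2.4
tcp_pos: [0.4806, 0.1955, 0.0889]
orientation: [-0.446, 3.107, 0.001]
ft_force: [-1.2, -0.6, 5.3]
width: 0.0149
grasp_force: 39.0
```

jog_arm --increments '[[[0,0,0,0,0,0,0],[0,0,0,0,0,0,0]]]'

```text
t: 2.65
tcp_pos: [0.4806, 0.1956, 0.0889]
orientation: [-0.446, 3.107, 0.002]
ft_force: [-1.2, 0.2, 6.7]
width: 0.0151
grasp_force: 39.0
```

jog_arm --increments '[[[0,-8,-2,0,0,0,0],[0,-20,-2,0,0,0,0],[0,-32,-2,0,0,0,0],[0,-44,-2,0,0,0,0],[0,-54,-2,0,0,0,0],[0,-60,-2,0,0,0,0],[0,-60,-2,0,0,0,0]]]'

```text
t: 3.52
tcp_pos: [0.4979, 0.1372, 0.0891]
orientation: [-0.445, 3.108, 0.0]
ft_force: [4.4, 1.0, -6.6]
width: 0.0149
grasp_force: 39.9
```

jog_arm --increments '[[[0,-4,0,0,0,0,0],[0,-8,0,0,0,0,0],[0,-11,0,0,0,0,0],[0,-11,0,0,0,0,0]]]'

```text
t: 4.03
tcp_pos: [0.5009, 0.1275, 0.0891]
orientation: [-0.446, 3.107, 0.002]
ft_force: [5.0, 2.5, -6.6]
width: 0.0152
grasp_force: 39.9
```

jog_arm --increments '[[[0,-2,0,0,0,0,0],[0,-4,0,0,0,0,0],[0,-4,0,0,0,0,0]]]'

```text
t: 4.4
tcp_pos: [0.5018, 0.1244, 0.0891]
orientation: [-0.447, 3.108, 0.004]
ft_force: [3.5, 6.0, -6.4]
width: 0.0149
grasp_force: 39.9
```

jog_arm --increments '[[[0,-1.5,0,0,0,0,0],[0,-3,0,0,0,0,0],[0,-3,0,0,0,0,0]]]'

```text
t: 4.78
tcp_pos: [0.5018, 0.1244, 0.0891]
orientation: [-0.45, 3.108, 0.013]
ft_force: [2.4, 14.2, -5.7]
width: 0.0146
grasp_force: 40.5
```

jog_arm --increments '[[[0,3,0,0,0,0,0],[0,3,0,0,0,0,0.3],[0,3,0,0,0,0,1],[0,3,0,0,0,0,1],[0,3,-40,0,0,0,1],[0,3,-100,0,0,0,1],[0,3,-160,0,0,0,1],[0,3,-220,0,0,0,1]]]'

```text
t: 5.78
tcp_pos: [0.5002, 0.1227, 0.3115]
orientation: [-0.446, 3.11, -0.0]
ft_force: [1.7, 0.2, 0.8]
width: 0.0856
grasp_force: 0.0
```

jog_arm --increments '[[[0,0,-40,0,0,0,1],[0,0,-61,0,0,0,1],[0,0,-61,0,0,0,1]]]'

```text
t: 6.15
tcp_pos: [0.5013, 0.123, 0.3721]
orientation: [-0.445, 3.106, 0.0]
ft_force: [1.0, -0.7, -1.0]
width: 0.0853
grasp_force: 0.0
```

```bash
python3 - <<'E'
from h import *
import json
np.set_printoptions(precision=4,suppress=True)
st=bot.get_state();im=bot.read_camera("wrist")
json.dump({k:np.array(st[k]).tolist() for k in("orientation","tcp_pos")},open("w2.json","w"))
print(st["tcp_pos"],st["ft_force"],st["width"]);cv2.imwrite("pics/w2_raw.png",im)
im=cv2.resize(im,(800,600),interpolation=cv2.INTER_CUBIC);cv2.imwrite("pics/w2.png",im)
E
```

```text
[0.5013 0.123  0.3721] [ 1.0299 -0.6869 -1.0317] 0.0853459685547343
```

View pics/w2.png

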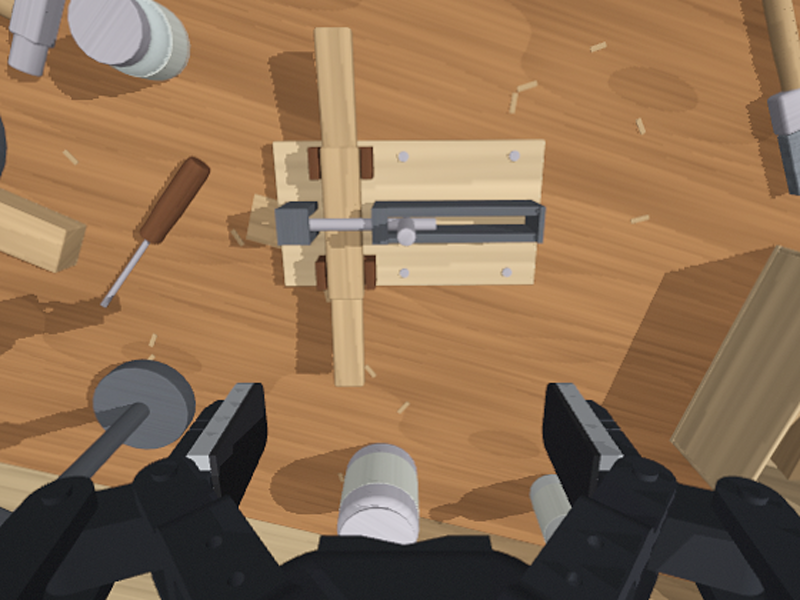

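The bolt is home: its rod crosses the blank into the keeper, the knob top is at (406,237), the keeper top centre at (294,225), and the board corners are visible. I'll refine the middle of the jig from these.

```bash
python3 - <<'E'
from h import *
import json
np.set_printoptions(precision=4,suppress=True)
st=json.load(open("w2.json"));c=cam("wrist",st);f=lambda u,v,z:atz(c,u*.7,v*.7,z)
y=np.array([np.cos(np.radians(106.5)),np.sin(np.radians(106.5))])
k=f(406,237,.125);q=f(294,225,.075);print(np.linalg.norm((k-q)[:2]),"o from knob",k[:2]-.062*y,"keeper",q[:2]+.043*y)
C=[f(273,142,.018),f(545,140,.018),f(534,286,.018),f(284,286,.018)]
print("board",sum(C)[:2]/4-.065*y,[np.linalg.norm(C[i]-C[(i+1)%4]) for i in range(4)])
a,b=f(334,28,.047),f(348,385,.047);print("blank",a,b,(a+b)/2,np.linalg.norm(a-b))
Rt=R.from_rotvec(st["orientation"]).as_matrix();H=np.array([.5122,-.2102,.37]);print("to handle",Rt.T@(H-np.array(st["tcp_pos"]))*1e3)
E
```

```text
0.10300281525747115 o from knob [0.5185 0.0652] keeper [0.5166 0.0668]
board [0.5193 0.0658] [np.float64(0.2678824399892287), np.float64(0.15052594407132808), np.float64(0.2708864282565999), np.float64(0.1487373829850531)]
blank [0.3577 0.018  0.047 ] [0.6915 0.1147 0.047 ] [0.5246 0.0663 0.047 ] 0.3475309889514027
to handle [  83.1854 -322.8607    1.8941]
```

jog_arm --increments '[[[12,-46,0,0,0,0,1],[24,-93,0,0,0,0,1],[36,-139,0,0,0,0,1],[48,-185,0,0,0,0,1],[60,-232,0,0,0,0,1],[72,-278,0,0,0,0,1],[83,-323,0,0,0,0,1],[83,-323,0,0,0,0,1]]]'

```text
t: 7.2
tcp_pos: [0.5109, -0.213, 0.3673]
orientation: [0.438, -3.107, -0.003]
ft_force: [1.2, 0.7, -0.3]
width: 0.0855
grasp_force: 0.0
```

```bash
python3 - <<'E'
from h import *
np.set_printoptions(precision=4,suppress=True)
st=bot.get_state();im=bot.read_camera("wrist");c=cam("wrist",st)
print(st["tcp_pos"],st["joint_pos"])
print(proj(c,(.5122,-.2102,.305))/.7)
cv2.imwrite("pics/w3.png",cv2.resize(im,(800,600),interpolation=cv2.INTER_CUBIC))
E
```

```text
[ 0.5109 -0.213   0.3673] [-0.3947  0.3518  0.5071  1.7308 -0.0005 -0.6748]
[408.0672 323.7931]
```

View pics/w3.png

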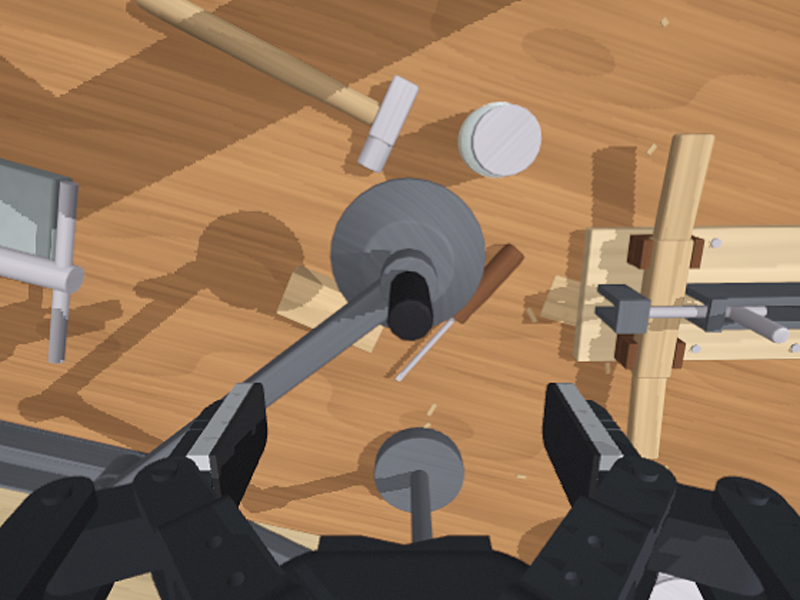

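The handle top is at (410,318), within about 3 mm of the prediction, and nothing stands under the open fingers except the link below.

jog_arm --increments '[[[1,2,40,0,0,0,1],[1,2,80,0,0,0,1],[1,2,101,0,0,0,1],[1,2,101,0,0,0,0.5],[1,2,101,0,0,0,0],[1,2,101,0,0,0,0],[1,2,101,0,0,0,0],[1,2,101,0,0,0,0]]]' --newtons 60

```text
t: 8.25
tcp_pos: [0.5111, -0.2088, 0.2708]
orientation: [-0.446, 3.107, -0.002]
ft_force: [0.5, 0.6, 5.2]
width: 0.0204
grasp_force: 58.5
```

jog_arm --increments '[[[0,0,0,0,0,0,0],[0,0,0,0,0,0,0]]]'

```text
t: 8.5
tcp_pos: [0.511, -0.2088, 0.2708]
orientation: [-0.446, 3.107, -0.002]
ft_force: [-0.1, 0.4, 5.8]
width: 0.0207
grasp_force: 58.5
```

```bash
python3 - <<'E'
from h import *
np.set_printoptions(precision=4,suppress=True)
st=bot.get_state();Rt=R.from_rotvec(st["orientation"]).as_matrix();p=np.array(st["tcp_pos"])
print(p,st["ft_force"],st["width"],Rt[:,1]);print(Rt.T@(np.array([.5195,.066,p[2]])-p)*1e3)
E
```

```text
[ 0.511  -0.2088  0.2708] [-0.1282  0.3951  5.8105] 0.020702019783055442 [-0.2813  0.9596 -0.0016]
[-85.3951 261.2815  -0.2128]
```

jog_arm --increments '[[[-3,9,-2,0,0,0,0],[-9,27,-2,0,0,0,0],[-16,48,-2,0,0,0,0],[-23,69,-2,0,0,0,0],[-29,90,-2,0,0,0,0],[-36,110,-2,0,0,0,0],[-42,130,-2,0,0,0,0],[-42,130,-2,0,0,0,0]]]'

```text
t: 9.5
tcp_pos: [0.5138, -0.0693, 0.2709]
orientation: [0.452, -3.108, -0.003]
ft_force: [-0.3, 1.3, -1.7]
width: 0.02
grasp_force: 59.4
```

jog_arm --increments '[[[-6,18,0,0,0,0,0],[-13,40,0,0,0,0,0],[-20,62,0,0,0,0,0],[-28,84,0,0,0,0,0],[-35,106,0,0,0,0,0],[-41,124,0,0,0,0,0],[-43,131,0,0,0,0,0],[-43,131,0,0,0,0,0]]]'

```text
t: 10.5
tcp_pos: [0.518, 0.0668, 0.271]
orientation: [0.448, -3.108, -0.003]
ft_force: [0.0, 1.7, -3.2]
width: 0.0205
grasp_force: 59.3
```

```bash
python3 - <<'E'
from h import *
np.set_printoptions(precision=4,suppress=True)
st=bot.get_state();Rt=R.from_rotvec(st["orientation"]).as_matrix();p=np.array(st["tcp_pos"])
print(st["t"],p,st["ft_force"],st["width"]);print(Rt.T@(np.array([.5195,.066,p[2]])-p)*1e3)
E
```

```text
10.5 [0.518  0.0668 0.271 ] [ 0.0426  1.7378 -3.2408] 0.020539661234777074
[-1.1679 -1.2192 -0.0032]
```

jog_arm --increments '[[[0,0,0,0,0,0,0.3],[0,0,0,0,0,0,1],[0,0,0,0,0,0,1],[0,0,0,0,0,0,1],[0,0,-30,0,0,0,1],[0,0,-80,0,0,0,1],[0,0,-120,0,0,0,1],[0,0,-120,0,0,0,1]]]'

```text
t: 11.5
tcp_pos: [0.5198, 0.0659, 0.3951]
orientation: [-0.445, 3.102, -0.0]
ft_force: [0.4, 0.1, -0.9]
width: 0.0851
grasp_force: 0.0
```

jog_arm --increments '[[[20,20,0,0,0,0,1],[40,60,0,0,0,0,1],[60,110,0,0,0,0,1],[70,160,0,0,0,0,1],[80,210,0,0,0,0,1],[80,210,0,0,0,0,1]]]'

```text
t: 12.25
tcp_pos: [0.3808, 0.247, 0.3901]
orientation: [0.455, -3.106, 0.001]
ft_force: [0.0, -0.5, -0.2]
width: 0.0857
grasp_force: 0.0
```

```bash
python3 - <<'E'
from h import *
np.set_printoptions(precision=4,suppress=True)
st=bot.get_state();print(st["t"],st["tcp_pos"],st["joint_pos"])
out=[]
for n,(z) in(("scene",0),("side",0)):
    im=bot.read_camera(n);c=cam(n);u,v=proj(c,(.5195,.066,.23)).astype(int);print(n,"crop origin",u-50,v-65,"pred top",proj(c,(.5195,.066,.305)),"head ctr",proj(c,(.5195,.066,.172)))
    cr=cv2.resize(im[v-65:v+85,u-50:u+50],(400,600),interpolation=cv2.INTER_CUBIC);out.append(cr)
cv2.imwrite("pics/fin.png",np.hstack(out))
E
```

```text
12.25 [0.3808 0.247  0.3901] [0.5751 0.1398 0.2883 1.7212 0.0005 0.284 ]
scene crop origin 259 111 pred top [310.3436 152.4246] head ctr [308.1634 193.7733]
side crop origin 220 102 pred top [270.2964 135.7654] head ctr [271.3958 191.1149]
```

View pics/fin.png

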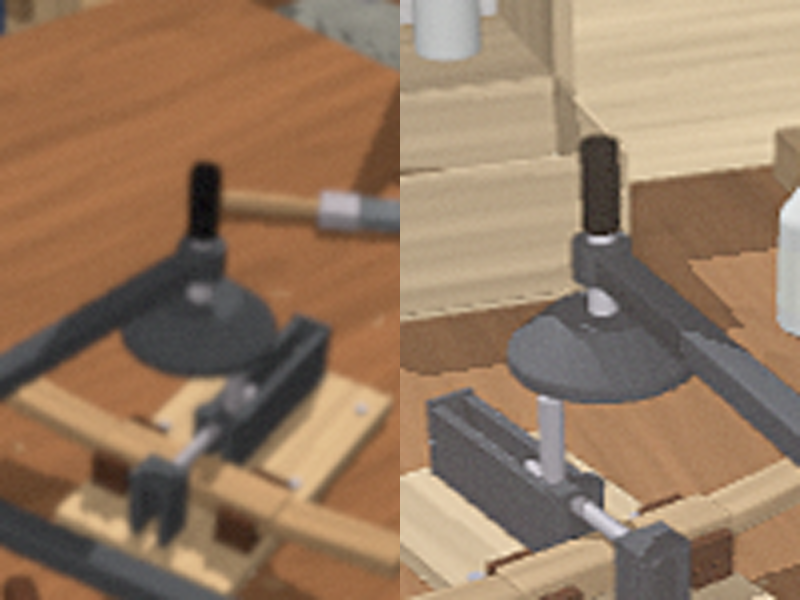

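The handle top is at scene (310.5,152) and side (270,136.5), within 1 px of the position aimed at above the middle of the blank. The bolt is in the keeper, the blank is in place and the arm is clear.

```bash
python3 -c "
from rig import bot
print(bot.close_job())"
```

```text
the job is handed in; nothing more can be done
None
```

I slid the bolt fully home into its keeper, then swung the lamp head over the middle of the blank, centred to within about 3 mm. The blank is still in its jig, the arm is clear of everything, and the job was handed in at about 12 s (no verdict came back).

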